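Reload pipe fittings into the brazing rack in reverse order

TASK

The four pipe fittings were dry-fitted in the order in which they stand on the prep rack, and will be brazed from the other end: move them all to the empty brazing rack in reverse order. The fitting nearest the wing screw on the prep rack goes into the cup farthest from the wing screw on the brazing rack, the next one beside it, and so on to the last, which ends nearest the wing screw; stand each upright on the floor of its own cup and let go.

Things in the scene. Friction and masses are not known exactly. Their poses are not given: they have to be found in the camera images.
- coupling: straight copper tube coupling, a plain cylinder standing on end: 32 mm diameter, 58 mm high, 0.08 to 0.16 kg. Origin: centre of its underside, z up along its axis. It stands upright on the holder's floor, 9 mm above the bench.
- reducer: copper reducing coupling standing on its wide end: 33 mm diameter up to 24 mm, a taper to 34 mm, then 20 mm diameter up to its top at 62 mm; 0.07 to 0.14 kg. Origin: centre of its underside, z up along its axis. It stands upright on the holder's floor, 9 mm above the bench.
- tee: copper tee standing on end: run 28 mm diameter and 70 mm high; the side branch, 22 mm diameter, leaves along its +y at 34 mm height and ends 30 mm from the axis; 0.1 to 0.2 kg. It starts with the branch within 0.3 rad of the row's +y direction (towards the wing screw). Origin: centre of its underside, z up along the run. It stands upright on the holder's floor, 9 mm above the bench.
- union: brass union standing on end: foot 28 mm diameter to 12 mm height, hexagon 34 mm across flats from 12 to 30 mm, then 24 mm diameter up to its top at 62 mm; 0.11 to 0.23 kg. Origin: centre of its underside, z up along its axis. It stands upright on the holder's floor, 9 mm above the bench.
- prep_rack: the full rack: dark steel bar fixed flat on the bench, 66 mm wide (x), 330 long (y -140 to +190), 6 thick; a bright wing screw, 37 mm high, stands at y +163. Four holders stand on it at y +97.5, +32.5, -32.5, -97.5 mm, a fitting in each at the start. Origin: bench level, mid-row; y runs along the row to the wing screw, z up.
- braze_rack: the empty rack, the target: dark steel bar fixed flat on the bench, 66 mm wide (x), 330 long (y -140 to +190), 6 thick; a bright wing screw, 37 mm high, stands at y +163. Four aluminium cups, part of it, at y +97.5, +32.5, -32.5, -97.5 mm, x 0: inside 56 (x) by 54 mm, walls 3, floor 9 and rim 24 mm above the bench. Origin: bench level, mid-row; y runs along the row to the wing screw, z up.
- holder_coupling: fixed holder on the prep rack in which the coupling starts; it stays and shows the piece's starting place. Square open aluminium cup, outside 62 (across the rack) by 60 (along it) mm, 18 mm high, walls and floor 3 mm, inside 56 by 54 mm. Origin: centre of its underside; x, y parallel to those of the prep rack.
- holder_reducer: fixed holder on the prep rack in which the reducer starts; it stays and shows the piece's starting place. Square open aluminium cup, outside 62 (across the rack) by 60 (along it) mm, 18 mm high, walls and floor 3 mm, inside 56 by 54 mm. Origin: centre of its underside; x, y parallel to those of the prep rack.
- holder_tee: fixed holder on the prep rack in which the tee starts; it stays and shows the piece's starting place. Square open aluminium cup, outside 62 (across the rack) by 60 (along it) mm, 18 mm high, walls and floor 3 mm, inside 56 by 54 mm. Origin: centre of its underside; x, y parallel to those of the prep rack.
- holder_union: fixed holder on the prep rack in which the union starts; it stays and shows the piece's starting place. Square open aluminium cup, outside 62 (across the rack) by 60 (along it) mm, 18 mm high, walls and floor 3 mm, inside 56 by 54 mm. Origin: centre of its underside; x, y parallel to those of the prep rack.

How it is judged:
At the end, for the whole second after the job is handed in: Each fitting stands in the brazing-rack cup that mirrors its starting place: within 17.5 mm along and 18.5 mm across the rack of the cup's centre, its foot on the cup's floor (4 to 13 mm above the bench), tilted under 0.12 rad, at rest (under 0.02 m/s) (((y of holder_coupling in the frame of prep_rack between 0.0775 and 0.1175 m and y of coupling in the frame of braze_rack between -0.115 and -0.08 m) or (y of holder_coupling in the frame of prep_rack between 0.0125 and 0.0525 m and y of coupling in the frame of braze_rack between -0.05 and -0.015 m) or (y of holder_coupling in the frame of prep_rack between -0.0525 and -0.0125 m and y of coupling in the frame of braze_rack between 0.015 and 0.05 m) or (y of holder_coupling in the frame of prep_rack between -0.1175 and -0.0775 m and y of coupling in the frame of braze_rack between 0.08 and 0.115 m)) and x of coupling in the frame of braze_rack between -0.0185 and 0.0185 m and z of coupling in the frame of braze_rack between 0.004 and 0.013 m and angle between each of coupling, reducer, tee, union's own z axis and vertical below 0.12 rad and linear speed of each of coupling, reducer, tee, union below 0.02 m/s and ((y of holder_reducer in the frame of prep_rack between 0.0775 and 0.1175 m and y of reducer in the frame of braze_rack between -0.115 and -0.08 m) or (y of holder_reducer in the frame of prep_rack between 0.0125 and 0.0525 m and y of reducer in the frame of braze_rack between -0.05 and -0.015 m) or (y of holder_reducer in the frame of prep_rack between -0.0525 and -0.0125 m and y of reducer in the frame of braze_rack between 0.015 and 0.05 m) or (y of holder_reducer in the frame of prep_rack between -0.1175 and -0.0775 m and y of reducer in the frame of braze_rack between 0.08 and 0.115 m)) and x of reducer in the frame of braze_rack between -0.0185 and 0.0185 m and z of reducer in the frame of braze_rack between 0.004 and 0.013 m and ((y of holder_tee in the frame of prep_rack between 0.0775 and 0.1175 m and y of tee in the frame of braze_rack between -0.115 and -0.08 m) or (y of holder_tee in the frame of prep_rack between 0.0125 and 0.0525 m and y of tee in the frame of braze_rack between -0.05 and -0.015 m) or (y of holder_tee in the frame of prep_rack between -0.0525 and -0.0125 m and y of tee in the frame of braze_rack between 0.015 and 0.05 m) or (y of holder_tee in the frame of prep_rack between -0.1175 and -0.0775 m and y of tee in the frame of braze_rack between 0.08 and 0.115 m)) and x of tee in the frame of braze_rack between -0.0185 and 0.0185 m and z of tee in the frame of braze_rack between 0.004 and 0.013 m and ((y of holder_union in the frame of prep_rack between 0.0775 and 0.1175 m and y of union in the frame of braze_rack between -0.115 and -0.08 m) or (y of holder_union in the frame of prep_rack between 0.0125 and 0.0525 m and y of union in the frame of braze_rack between -0.05 and -0.015 m) or (y of holder_union in the frame of prep_rack between -0.0525 and -0.0125 m and y of union in the frame of braze_rack between 0.015 and 0.05 m) or (y of holder_union in the frame of prep_rack between -0.1175 and -0.0775 m and y of union in the frame of braze_rack between 0.08 and 0.115 m)) and x of union in the frame of braze_rack between -0.0185 and 0.0185 m and z of union in the frame of braze_rack between 0.004 and 0.013 m); the robot touches nothing.
It also fails if it takes over 109 s, if anything falls off the work surface, if the arm or the gripper's body presses on something with over 40 N, if the wrist force passes 120 N, or if a joint passes its speed limit or range.

ROBOT

A 7-joint arm with a two-finger parallel gripper is mounted at the origin on the work surface. World frame = base frame: x ahead of the robot, y to its left, z up, the work surface at z = 0. Lengths are in m, angles in rad, forces in N, time in s.
With the tool pointing down it reaches from about 0.425 to 0.825 m from the base axis. Payload 3.6 kg.
Tool frame: the origin (TCP) lies midway between the tips of the shut fingers; the grasp point (between the pads) lies 19 mm behind it; z points along the fingers, y is the direction in which the jaws open and shut (so a half turn about z gives the same grasp; the last joint's range is limited). The gripper opens to 93 mm and grips with 3 to 60 N. Pads are 15 mm wide; open, the fingers measure 128 mm over their backs; the gripper's body (75 mm by 188 mm) begins 65 mm behind the grasp point.
Start: joints at [1.093, 0.615, -0.013, 1.423, 0.008, 1.103, -0.04], TCP at [0.283, -0.585, 0.219] pointing down, gripper open.
Joint ranges: [-3.12, 3.12], [-0.3, 2.06], [-1.34, 1.32], [0.26, 2.42], [-1.36, 4.5], [0.01, 1.98], [-2.84, 2.84]. Speed limits (rad/s): [2.79, 2.79, 3.14, 3.14, 3.14, 3.14, 3.14].

INTERFACE

Orientations are given as a 3x3 rotation matrix whose columns are the frame's x, y, z axes.
In Python, from workcell import env gives the robot as it stands. The module is installed in compiled form; this text tells all that it offers.
- The arm moves only by the shell command python3 -m handwheel 'ROWS' [OPENING] [FORCE]. ROWS is JSON, one flat list of numbers, 4 for each row, row after row: the shift along the world's x, y, z in m, then the turn about the world's z in rad. In form: [dx, dy, dz, twist, dx, dy, dz, twist, ...]. A call has 1 to 12 rows; each row is the pose to reach, as a shift and turn from the pose measured when the call began; what a row does not reach only later rows make up. A row lasts 1/8 s, in which the tool goes at most 62.5 mm and 10.7 degrees, less where a joint would pass 70% of its speed; a pose out of reach is approached as far as the arm can. A call with a gripper value outside its range is refused whole. OPENING is the opening in per cent of the stroke, from 0 (shut) to 100 (fully open), set as the call begins (- or left out, the last holds). The fingers move at their own pace and stop on an object; FORCE is the grip in N (left out, the last holds). Time passes only in rows, so rows that repeat a pose let the fingers close. It gives the time, the measured TCP pose, the force and the opening at its end, in the units of the state.
- env.get_obs(): the state, without advancing time (a new reading comes with each control period).
- env.snapshot(name): name is "scene" or "top"; returns a dict with "img" (384x512x3 uint8, red, green, blue), "vertical_fov" (degrees; the focal length in pixels is half the picture's height over the tangent of half this angle, whatever the lens; pixels are square), "cx", "cy" (the principal point, pixels), "T" (4x4, takes a point from camera to world coordinates). Camera axes: x right, y up, looking along -z (the intrinsics and any distortion apply to the point x, -y, -z); pixel columns grow to the right and rows downward; lengths in m; the calibration is good to about 2 mm. A picture is of the moment at which its call begins. There is no depth.
- env.job_done(): hands the job in, once; it reports no verdict.
The state is a dict: "time_s": time; "joint_positions": joint angles; "dq": joint speeds; "effort": joint torques, N m; "tcp_pos": TCP position; "tool_rot": TCP orientation; "wrist_force": force on the tool from outside, world axes, zero at the start; "torque": the same for the moment, N m; "gripper_width": opening from 0.0 (shut) to 1.0 (fully open).
Only numpy, scipy, OpenCV 4.12 (cv2) and the standard library are available. Lean on these libraries where they do the work, as an engineer would, in place of code of your own. Each camera call takes 0.05 s, during which the arm holds its last target. There are 200 camera calls.

## Working session

There is one attempt and no reset: what is moved stays moved. The work goes in short steps, Python scripts to look and compute and a shell command to move; the robot and the scene stay as the last step left them, time stands still between calls to the robot, and variables do not carry over. Pictures are saved under pics/ and viewed, about 12 in all and at most 16, crops included, and the job is handed in when it is done.

```bash
mkdir -p pics
python3 - <<'E'
from workcell import env
import cv2,numpy as np
for n in("scene","top"):
    s=env.snapshot(n); cv2.imwrite(f"pics/{n}0.png",s["img"][:,:,::-1]); print(n,s["vertical_fov"],s["cx"],s["cy"],np.round(s["T"],3).tolist(),[k for k in s])
o=env.get_obs();print(o["time_s"],o["tcp_pos"],np.round(o["tool_rot"],3).tolist(),o["gripper_width"])
E
```

```text
scene 45.188777698540186 257.1839655769441 194.86007856998344 [[-0.563, -0.667, 0.488, 1.095], [0.826, -0.443, 0.349, 0.381], [-0.016, 0.599, 0.8, 0.96], [0.0, 0.0, 0.0, 1.0]] ['img', 'vertical_fov', 'cx', 'cy', 'T']
top 53.02146647860035 249.04310489495947 190.1629486511492 [[0.027, 0.994, -0.108, 0.413], [-1.0, 0.026, -0.002, -0.006], [0.001, 0.108, 0.994, 1.135], [0.0, 0.0, 0.0, 1.0]] ['img', 'vertical_fov', 'cx', 'cy', 'T']
0.1 [ 0.28288861 -0.58443562  0.21762878] [[0.9, 0.436, -0.001], [0.436, -0.9, 0.002], [-0.0, -0.002, -1.0]] 0.9995399263153084
```

View pics/top0.png

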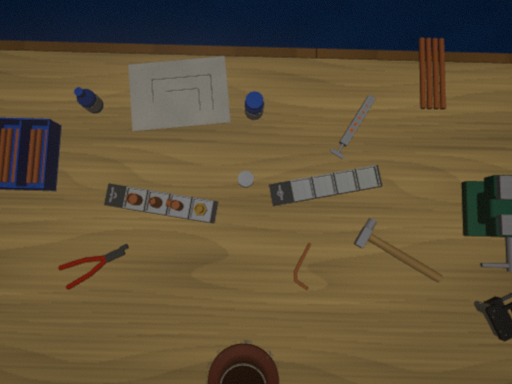

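View pics/scene0.png

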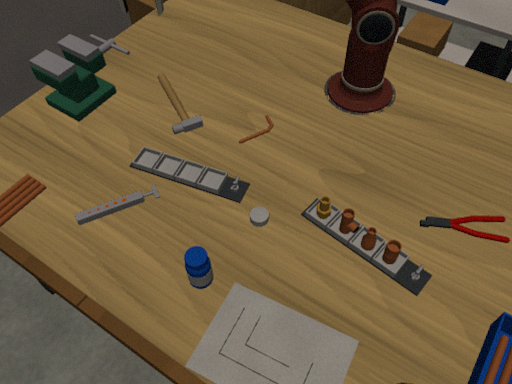

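The top view shows the prep rack at (115..215, 205) with its screw on the left. The braze rack runs from (280,192) to (380,177), also with its screw on the left. I'll make zoomed crops to identify the fittings and measure.

Run:
```python
import cv2,numpy as np
t=cv2.imread("pics/top0.png");s=cv2.imread("pics/scene0.png")
def c(i,x,y,w,h,f):
    o=cv2.resize(i[y:y+h,x:x+w],None,fx=f,fy=f,interpolation=cv2.INTER_CUBIC);o=np.clip(o*1.6,0,255).astype(np.uint8)
    for k in range(0,w,10):cv2.putText(o,str(x+k),(k*f,8),0,.3,(0,255,255));cv2.line(o,(k*f,10),(k*f,14),(0,255,255))
    for k in range(10,h,10):cv2.putText(o,str(y+k),(0,k*f+3),0,.3,(0,255,255))
    return o
cv2.imwrite("pics/c1.png",np.vstack([c(t,100,178,130,48,6),c(t,262,160,130,48,6)]))
a=c(s,295,190,140,105,5); cv2.imwrite("pics/c2.png",a)
```

```text
(no output)
```

View pics/c1.png

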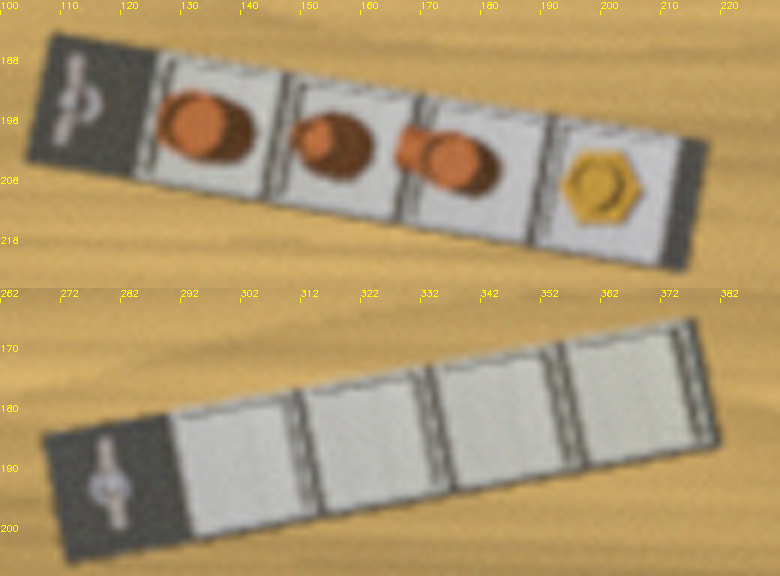

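View pics/c2.png

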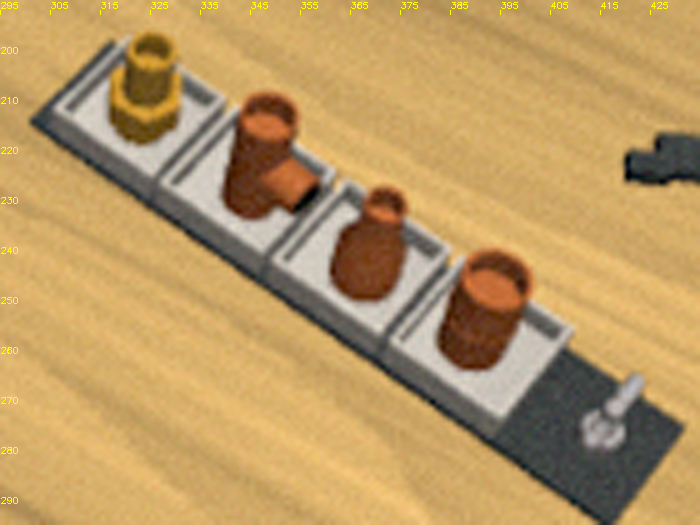

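Order from the wing screw is coupling, reducer, tee, union. Next I'll fit the rack poses and locate the fittings in both views, using the known top heights.

```bash
cat > h.py <<'E'
import numpy as np,cv2
from scipy.optimize import least_squares
C={"scene":(45.188777698540186,257.1839655769441,194.86007856998344),"top":(53.02146647860035,249.04310489495947,190.1629486511492)}
from workcell import env
def T(n):
    import os
    f=f"T_{n}.npy"
    if not os.path.exists(f): np.save(f,env.snapshot(n)["T"])
    return np.load(f)
def ray(n,px,z,k=0):
    fov,cx,cy=C[n];f=192/np.tan(np.radians(fov/2));M=T(n)
    p=cv2.undistortPoints(np.float64([[px]]),np.array([[f,0,cx],[0,f,cy],[0,0,1]]),np.array([k,0,0,0.]))[0,0]
    d=M[:3,:3]@[p[0],-p[1],-1];o=M[:3,3];return (o+d*(z-o[2])/d[2])[:2]
def cr(u,x0,y0,f):return [(u[0]+.5)/f-.5+x0,(u[1]+.5)/f-.5+y0]
E
python3 - <<'E'
from h import *
P=[cr(u,100,178,6) for u in[(52,33),(25,160),(708,138),(687,270)]]
B=[cr((u[0],u[1]-288),262,160,6) for u in[(42,435),(67,564),(697,318),(721,447)]]
L=np.array([[-33,190],[33,190],[-33,-140],[33,-140]])/1e3
for sgn in(1,-1):
  L2=L*[sgn,1]
  def res(p,full=0):
    r=[]
    for q,pts in((p[:3],P),(p[3:6],B)):
        c,s=np.cos(q[2]),np.sin(q[2]);R=np.array([[c,-s],[s,c]])
        for l,u in zip(L2,pts): r.append(ray("top",u,.006,p[6])-(R@l+q[:2]))
    return np.ravel(r)
  m=least_squares(res,[.4,.25,0,.4,-.2,0,0]);print(sgn,m.cost,np.round(m.x,4),np.round(np.abs(m.fun).max(),4))
  if m.cost<1e-3: best=m
k=best.x[6];print(np.round(best.fun.reshape(-1,2)*1e3,1).tolist())
for q,b in((best.x[:3],P),):
  c,s=np.cos(q[2]),np.sin(q[2]);R=np.array([[c,-s],[s,c]])
  for n,a,b,z in(("coup",(198,127),(497,279),.067),("red",(318,140),(385,202),.071),("tee",(453,162),(270,112),.079),("uni",(600,185),(151,48),.071)):
    w=ray("top",cr(a,100,178,6),z,k);v=ray("scene",cr(b,295,190,5),z);print(n,np.round(w,4),np.round(v,4),"rack",np.round((R.T@(w-q[:2]))*1e3,1),np.round((R.T@(v-q[:2]))*1e3,1))
q=best.x[3:6];c,s=np.cos(q[2]),np.sin(q[2]);R=np.array([[c,-s],[s,c]])
for y in(.0975,.0325,-.0325,-.0975):print("cup",np.round(R@[0,y]+q[:2],4))
E
```

```text
1 0.01696214930007066 [ 0.4897  0.2241 -0.1419  0.5622 -0.2482  0.2066  0.2254] 0.0659
-1 3.111645640037908e-06 [ 0.4894  0.231  -0.134   0.5628 -0.2537  0.2034 -0.0283] 0.0011
[[-1.1, -0.2], [1.1, 0.2], [-0.3, 0.4], [0.3, -0.4], [-0.8, 0.2], [0.6, -0.0], [-0.1, -1.1], [0.3, 0.9]]
coup [0.497  0.3208] [0.4984 0.324 ] rack [-4.5 89.9] [-3.6 93.4]
red [0.4922 0.2634] [0.4918 0.2655] rack [-1.6 32.5] [-2.2 34.5]
tee [0.4831 0.1988] [0.482  0.2009] rack [ -1.9 -32.8] [ -3.4 -30.9]
uni [0.4749 0.1319] [0.4746 0.135 ] rack [  -1.2 -100.2] [ -1.8 -97.2]
cup [ 0.5431 -0.1582]
cup [ 0.5563 -0.2219]
cup [ 0.5694 -0.2855]
cup [ 0.5825 -0.3492]
```

```bash
python3 -m handwheel '[0.04,0.06,0,0.08,0.08,0.12,0,0.16,0.12,0.18,0,0.24,0.16,0.24,0,0.32,0.19,0.3,0,0.4,0.21,0.36,0,0.48,0.22,0.42,0,0.56,0.22,0.48,0,0.64,0.22,0.54,0,0.72,0.21,0.6,0,0.8,0.2,0.66,-0.02,0.9,0.192,0.718,-0.04,0.986]' 100 25; python3 -m handwheel '[0,0,0,0,0,0,0,0]'
```

```text
time_s: 1.7
tcp_pos: [0.4794, 0.1044, 0.1873]
tool_rot: [[0.131, 0.991, 0.0], [0.991, -0.131, 0.001], [0.001, 0.0, -1.0]]
wrist_force: [0.1, 0.1, 1.5]
gripper_width: 1.001
time_s: 1.95
tcp_pos: [0.4795, 0.1038, 0.1873]
tool_rot: [[0.131, 0.991, 0.0], [0.991, -0.131, -0.0], [-0.0, 0.0, -1.0]]
wrist_force: [0.1, 0.3, 0.9]
gripper_width: 1.002
```

```bash
python3 -m handwheel '[-0.0045,0.03,0,0,-0.0045,0.03,-0.03,0,-0.0045,0.03,-0.06,0,-0.0045,0.03,-0.09,0,-0.0045,0.03,-0.09,0]'
python3 - <<'E'
from workcell import env
import cv2
a=env.snapshot("top")["img"][150:246,80:240,::-1];b=env.snapshot("scene")["img"][130:280,280:440,::-1]
cv2.imwrite("pics/d1.png",cv2.vconcat([cv2.resize(a,None,fx=3,fy=3),cv2.resize(b,None,fx=3,fy=3)])[:600] if 0 else cv2.convertScaleAbs(cv2.resize(b,None,fx=4,fy=4,interpolation=2),alpha=1.5))
print(env.get_obs()["tcp_pos"])
E
```

```text
time_s: 2.58
tcp_pos: [0.4745, 0.1309, 0.0959]
tool_rot: [[0.136, 0.991, -0.003], [0.991, -0.136, -0.003], [-0.004, -0.003, -1.0]]
wrist_force: [0.2, 0.2, 0.1]
gripper_width: 1.004
[0.47606379 0.13256422 0.09802817]
```

View pics/d1.png

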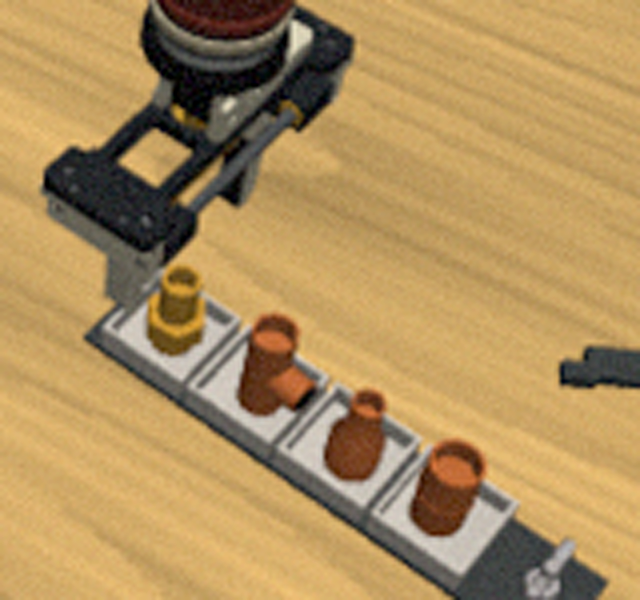

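The jaws straddle the union (crop px 180,310) across the rack with room on both sides. I'll descend, grip and lift.

```bash
python3 -m handwheel '[-0.001,0.001,-0.03,0,-0.001,0.001,-0.056,0,-0.001,0.001,-0.056,0,-0.001,0.001,-0.056,0]'; python3 -m handwheel '[0,0,0,0,0,0,0,0,0,0,0,0,0,0,0,0,0,0,0,0,0,0,0,0,0,0,0,0,0,0,0,0]' 0 30
```

```text
time_s: 3.18
tcp_pos: [0.4764, 0.1337, 0.0435]
tool_rot: [[0.135, 0.991, 0.005], [0.991, -0.135, 0.0], [0.001, 0.004, -1.0]]
wrist_force: [-0.3, 0.5, 0.4]
gripper_width: 0.999
time_s: 4.18
tcp_pos: [0.4762, 0.1337, 0.0434]
tool_rot: [[0.135, 0.991, 0.004], [0.991, -0.135, 0.0], [0.001, 0.004, -1.0]]
wrist_force: [0.1, 0.6, 0.6]
gripper_width: 0.25
```

```bash
python3 -m handwheel '[0,0,0.03,0,0,0,0.08,0,0,0,0.12,0,0.01,-0.04,0.12,0.05,0.02,-0.09,0.12,0.1,0.03,-0.14,0.12,0.16,0.042,-0.19,0.12,0.22,0.055,-0.24,0.12,0.28,0.067,-0.28,0.12,0.337,0.067,-0.292,0.12,0.337,0.067,-0.292,0.12,0.337]'
```

```text
time_s: 5.55
tcp_pos: [0.5423, -0.1586, 0.1627]
tool_rot: [[-0.199, 0.98, 0.002], [0.98, 0.199, 0.002], [0.002, 0.002, -1.0]]
wrist_force: [-0.0, 1.3, -1.4]
gripper_width: 0.251
```

```bash
python3 -m handwheel '[0.001,0,-0.04,0.003,0.001,0,-0.08,0.003,0.001,0,-0.105,0.003,0.001,0,-0.117,0.003,0.001,0,-0.118,0.003,0.001,0,-0.118,0.003]'
python3 - <<'E'
from workcell import env
import cv2
b=env.snapshot("scene")["img"][100:250,110:290,::-1]
cv2.imwrite("pics/e1.png",cv2.convertScaleAbs(cv2.resize(b,None,fx=4,fy=4,interpolation=2),alpha=1.5))
E
```

```text
time_s: 6.3
tcp_pos: [0.5441, -0.158, 0.0458]
tool_rot: [[-0.202, 0.979, 0.004], [0.979, 0.202, 0.002], [0.001, 0.004, -1.0]]
wrist_force: [0.1, -0.6, -1.9]
gripper_width: 0.256
```

View pics/e1.png

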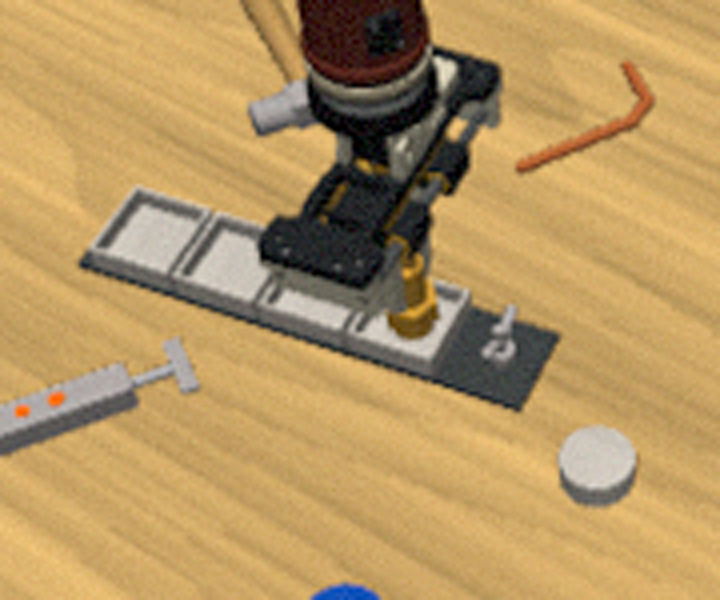

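The union stands inside the cup nearest the screw (crop px 412,310), upright. I'll lower the last 2 mm and release.

```bash
python3 -m handwheel '[0,0,-0.002,0,0,0,-0.002,0,0,0,-0.002,0]'; python3 -m handwheel '[0,0,0,0,0,0,0,0,0,0,0,0,0,0,0,0,0,0,0,0]' 100; python3 -m handwheel '[0,0,0.03,0,0,0,0.08,0,0,0,0.12,0]'
python3 - <<'E'
from workcell import env
o=env.get_obs();print(o["tcp_pos"])
E
```

```text
time_s: 6.72
tcp_pos: [0.5442, -0.1585, 0.0441]
tool_rot: [[-0.202, 0.979, 0.005], [0.979, 0.201, 0.002], [0.001, 0.005, -1.0]]
wrist_force: [-0.8, 0.1, -1.9]
gripper_width: 0.253
time_s: 7.35
tcp_pos: [0.5442, -0.1585, 0.0441]
tool_rot: [[-0.202, 0.979, 0.005], [0.979, 0.202, 0.002], [0.001, 0.005, -1.0]]
wrist_force: [-0.4, -0.1, -1.4]
gripper_width: 0.739
time_s: 7.72
tcp_pos: [0.5445, -0.1584, 0.1658]
tool_rot: [[-0.202, 0.979, 0.006], [0.979, 0.202, 0.002], [0.0, 0.006, -1.0]]
wrist_force: [0.9, -0.2, -0.5]
gripper_width: 0.996
[ 0.54448279 -0.15839613  0.16580156]
```

```bash
python3 -m handwheel '[-0.005,0.05,0,-0.05,-0.01,0.1,0,-0.1,-0.02,0.16,0,-0.16,-0.03,0.22,0,-0.22,-0.04,0.28,0,-0.28,-0.055,0.33,0,-0.336,-0.062,0.358,0,-0.336,-0.062,0.358,0,-0.336,-0.062,0.358,0,-0.336]'
```

```text
time_s: 8.85
tcp_pos: [0.4829, 0.1979, 0.1656]
tool_rot: [[0.134, 0.991, 0.006], [0.991, -0.134, -0.002], [-0.001, 0.006, -1.0]]
wrist_force: [0.1, -0.5, 0.4]
gripper_width: 1.002
```

```bash
python3 -m handwheel '[0,0.002,-0.04,0,0,0.002,-0.08,0,0,0.002,-0.11,0,0,0.002,-0.12,0,0,0.002,-0.12,0]'; python3 -m handwheel '[0,0,0,0,0,0,0,0,0,0,0,0,0,0,0,0,0,0,0,0,0,0,0,0,0,0,0,0,0,0,0,0]' 0 30; python3 -m handwheel '[0,0,0.03,0,0,0,0.08,0,0,0,0.12,0,0,0,0.12,0]'
```

```text
time_s: 9.48
tcp_pos: [0.4834, 0.1988, 0.0456]
tool_rot: [[0.136, 0.991, 0.005], [0.991, -0.136, -0.003], [-0.002, 0.006, -1.0]]
wrist_force: [-0.8, -0.3, -0.1]
gripper_width: 1.002
time_s: 10.48
tcp_pos: [0.4834, 0.1988, 0.0455]
tool_rot: [[0.136, 0.991, 0.005], [0.991, -0.136, -0.003], [-0.002, 0.006, -1.0]]
wrist_force: [0.3, -0.0, -0.3]
gripper_width: 0.298
time_s: 10.98
tcp_pos: [0.4851, 0.1998, 0.1682]
tool_rot: [[0.136, 0.991, 0.012], [0.991, -0.136, 0.0], [0.002, 0.011, -1.0]]
wrist_force: [0.3, -0.4, -2.2]
gripper_width: 0.298
```

```bash
python3 -m handwheel '[0.01,-0.05,0,0.04,0.02,-0.1,0,0.08,0.03,-0.15,0,0.12,0.04,-0.2,0,0.17,0.05,-0.25,0,0.22,0.06,-0.3,0,0.27,0.066,-0.35,0,0.32,0.071,-0.4,0,0.34,0.071,-0.422,0,0.34,0.071,-0.422,0,0.34,0.071,-0.422,0,0.34]'
```

```text
time_s: 12.35
tcp_pos: [0.5561, -0.2189, 0.1678]
tool_rot: [[-0.205, 0.979, 0.01], [0.979, 0.205, 0.007], [0.004, 0.011, -1.0]]
wrist_force: [0.3, 0.3, -1.7]
gripper_width: 0.299
```

```bash
python3 -m handwheel '[0,-0.003,-0.04,0,0,-0.003,-0.08,0,0,-0.003,-0.11,0,0,-0.003,-0.121,0,0,-0.003,-0.121,0,0,-0.003,-0.121,0]'
python3 - <<'E'
from workcell import env
import cv2
b=env.snapshot("scene")["img"][100:250,110:290,::-1]
cv2.imwrite("pics/e2.png",cv2.convertScaleAbs(cv2.resize(b,None,fx=4,fy=4,interpolation=2),alpha=1.5))
E
```

```text
time_s: 13.1
tcp_pos: [0.5571, -0.2213, 0.0481]
tool_rot: [[-0.206, 0.978, 0.012], [0.978, 0.206, 0.006], [0.004, 0.013, -1.0]]
wrist_force: [-0.7, 0.4, -1.6]
gripper_width: 0.296
```

View pics/e2.png

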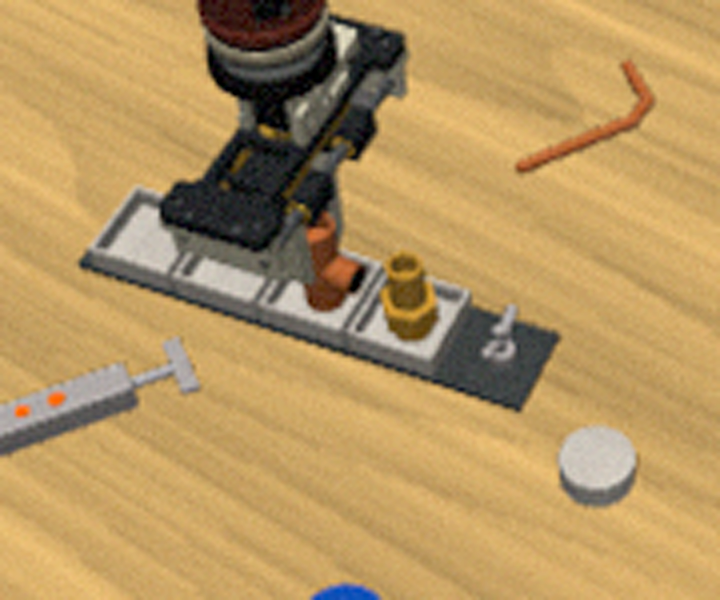

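The union stands upright and alone in its cup (px 410,300). The tee is over the next cup (px 330,280), clear of the walls. I'll lower 2 mm, release, lift, and then head for the reducer at (.492,.2645).

```bash
python3 -m handwheel '[0,0,-0.002,0,0,0,-0.0025,0,0,0,-0.0025,0]'; python3 -m handwheel '[0,0,0,0,0,0,0,0,0,0,0,0,0,0,0,0,0,0,0,0]' 100; python3 -m handwheel '[0,0,0.03,0,0,0,0.08,0,0,0,0.12,0,0,0.05,0.12,-0.05,-0.005,0.1,0.12,-0.09,-0.01,0.15,0.12,-0.13,-0.02,0.2,0.12,-0.17,-0.03,0.25,0.12,-0.21,-0.035,0.3,0.12,-0.25,-0.045,0.35,0.12,-0.3,-0.055,0.4,0.12,-0.34,-0.06,0.45,0.12,-0.34]'; python3 -m handwheel '[-0.005,0.036,0,0]'
```

```text
time_s: 13.52
tcp_pos: [0.5569, -0.2218, 0.0456]
tool_rot: [[-0.206, 0.979, 0.012], [0.979, 0.206, 0.006], [0.003, 0.013, -1.0]]
wrist_force: [0.5, -0.2, -1.1]
gripper_width: 0.298
time_s: 14.15
tcp_pos: [0.557, -0.2218, 0.0456]
tool_rot: [[-0.206, 0.979, 0.012], [0.979, 0.206, 0.006], [0.003, 0.013, -1.0]]
wrist_force: [0.0, 0.2, 1.1]
gripper_width: 0.784
time_s: 15.65
tcp_pos: [0.4963, 0.2299, 0.1658]
tool_rot: [[0.132, 0.991, 0.014], [0.991, -0.132, 0.001], [0.003, 0.013, -1.0]]
wrist_force: [-0.1, 0.8, 0.8]
gripper_width: 1.003
time_s: 15.78
tcp_pos: [0.4905, 0.2686, 0.166]
tool_rot: [[0.13, 0.991, 0.014], [0.992, -0.13, 0.002], [0.004, 0.013, -1.0]]
wrist_force: [0.1, -0.1, 0.0]
gripper_width: 0.996
```

```bash
python3 -m handwheel '[0.0015,-0.004,0,0,0.0015,-0.004,-0.04,0,0.0015,-0.004,-0.08,0,0.0015,-0.004,-0.115,0,0.0015,-0.004,-0.125,0,0.0015,-0.004,-0.125,0]'; python3 -m handwheel '[0,0,0,0,0,0,0,0,0,0,0,0,0,0,0,0,0,0,0,0,0,0,0,0,0,0,0,0,0,0,0,0]' 0 30; python3 -m handwheel '[0,0,0.03,0,0,0,0.08,0,0,0,0.12,0,0,0,0.12,0]'
```

```text
time_s: 16.52
tcp_pos: [0.4923, 0.2638, 0.0411]
tool_rot: [[0.131, 0.991, 0.014], [0.991, -0.131, 0.002], [0.003, 0.013, -1.0]]
wrist_force: [0.0, 0.4, 0.8]
gripper_width: 0.996
time_s: 17.52
tcp_pos: [0.4923, 0.2638, 0.041]
tool_rot: [[0.131, 0.991, 0.014], [0.991, -0.131, 0.002], [0.003, 0.013, -1.0]]
wrist_force: [0.2, -0.7, 0.2]
gripper_width: 0.208
time_s: 18.02
tcp_pos: [0.4941, 0.2651, 0.1641]
tool_rot: [[0.131, 0.991, 0.02], [0.991, -0.131, 0.005], [0.008, 0.019, -1.0]]
wrist_force: [-0.1, -0.7, -1.3]
gripper_width: 0.209
```

```bash
python3 -m handwheel '[0.01,-0.05,0,0.03,0.02,-0.1,0,0.06,0.03,-0.15,0,0.1,0.04,-0.2,0,0.13,0.05,-0.25,0,0.16,0.055,-0.3,0,0.19,0.06,-0.35,0,0.22,0.065,-0.4,0,0.25,0.07,-0.45,0,0.28,0.075,-0.5,0,0.32,0.075,-0.54,0,0.335,0.075,-0.55,0,0.335]'; python3 -m handwheel '[0,0,0,0,0,0,0,0]'
```

```text
time_s: 19.52
tcp_pos: [0.5667, -0.289, 0.1615]
tool_rot: [[-0.196, 0.98, 0.013], [0.981, 0.196, 0.011], [0.008, 0.014, -1.0]]
wrist_force: [-0.5, 0.2, -1.1]
gripper_width: 0.214
time_s: 19.77
tcp_pos: [0.5665, -0.2869, 0.1607]
tool_rot: [[-0.198, 0.98, 0.011], [0.98, 0.198, 0.013], [0.01, 0.013, -1.0]]
wrist_force: [0.9, 0.4, -0.4]
gripper_width: 0.209
```

```bash
python3 -m handwheel '[0.003,0.001,-0.04,0.005,0.003,0.001,-0.08,0.005,0.003,0.001,-0.105,0.005,0.003,0.001,-0.117,0.005,0.003,0.001,-0.119,0.005,0.003,0.001,-0.119,0.005,0.003,0.001,-0.119,0.005]'
python3 - <<'E'
from workcell import env
import cv2
b=env.snapshot("scene")["img"][100:250,110:290,::-1]
cv2.imwrite("pics/e3.png",cv2.convertScaleAbs(cv2.resize(b,None,fx=4,fy=4,interpolation=2),alpha=1.5))
E
```

```text
time_s: 20.65
tcp_pos: [0.5702, -0.2861, 0.0429]
tool_rot: [[-0.203, 0.979, 0.013], [0.979, 0.203, 0.012], [0.009, 0.015, -1.0]]
wrist_force: [-0.8, 0.3, -0.8]
gripper_width: 0.21
```

View pics/e3.png

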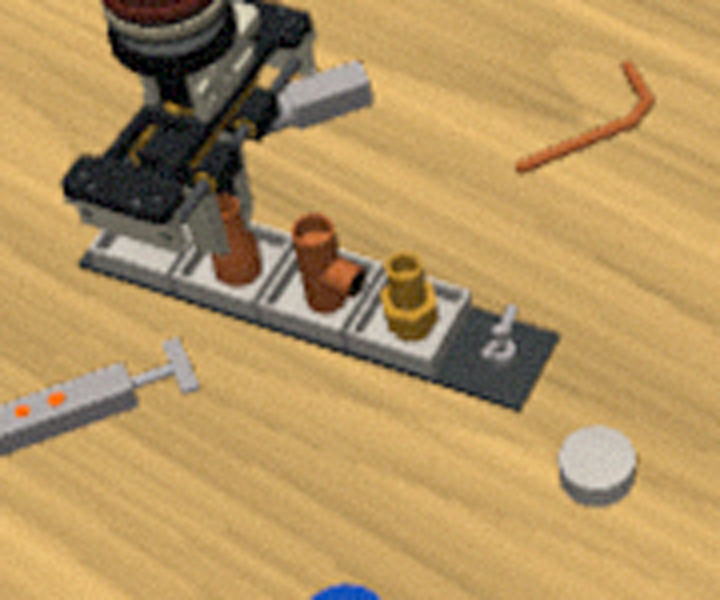

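Union and tee stand upright in their cups, and the reducer (px 237,250) is inside the third cup. I'll lower, release, and go to the coupling.

```bash
python3 -m handwheel '[0,0,-0.002,0,0,0,-0.002,0,0,0,-0.002,0]'; python3 -m handwheel '[0,0,0,0,0,0,0,0,0,0,0,0,0,0,0,0,0,0,0,0]' 100; python3 -m handwheel '[0,0,0.03,0,0,0,0.08,0,0,0,0.12,0,0,0.05,0.12,-0.05,-0.005,0.1,0.12,-0.09,-0.01,0.15,0.12,-0.13,-0.02,0.2,0.12,-0.17,-0.03,0.25,0.12,-0.21,-0.035,0.3,0.12,-0.25,-0.045,0.35,0.12,-0.3,-0.055,0.4,0.12,-0.335,-0.06,0.45,0.12,-0.335]'; python3 -m handwheel '[-0.005,0.05,0,0,-0.009,0.1,0,0,-0.011,0.145,0,0,-0.011,0.152,0,0,-0.011,0.152,0,0]'
```

```text
time_s: 21.08
tcp_pos: [0.5703, -0.2864, 0.0411]
tool_rot: [[-0.203, 0.979, 0.013], [0.979, 0.203, 0.011], [0.009, 0.015, -1.0]]
wrist_force: [1.4, 0.5, 0.6]
gripper_width: 0.208
time_s: 21.7
tcp_pos: [0.5703, -0.2864, 0.0411]
tool_rot: [[-0.203, 0.979, 0.013], [0.979, 0.203, 0.012], [0.009, 0.015, -1.0]]
wrist_force: [-0.2, -0.3, -0.1]
gripper_width: 0.696
time_s: 23.2
tcp_pos: [0.5097, 0.1653, 0.1613]
tool_rot: [[0.13, 0.991, 0.017], [0.991, -0.13, 0.006], [0.009, 0.016, -1.0]]
wrist_force: [0.2, 0.5, -0.1]
gripper_width: 1.003
time_s: 23.82
tcp_pos: [0.4986, 0.3168, 0.1611]
tool_rot: [[0.129, 0.991, 0.016], [0.992, -0.13, 0.005], [0.007, 0.015, -1.0]]
wrist_force: [-0.3, -0.4, 0.3]
gripper_width: 0.997
```

Target (.4977,.322), z .038.

```bash
python3 -m handwheel '[-0.001,0.005,0,0,-0.001,0.005,-0.04,0,-0.001,0.005,-0.08,0,-0.001,0.005,-0.11,0,-0.001,0.005,-0.123,0,-0.001,0.005,-0.123,0]'; python3 -m handwheel '[0,0,0,0,0,0,0,0,0,0,0,0,0,0,0,0,0,0,0,0,0,0,0,0,0,0,0,0,0,0,0,0]' 0 30; python3 -m handwheel '[0,0,0.03,0,0,0,0.08,0,0,0,0.12,0,0,0,0.12,0]'
```

```text
time_s: 24.58
tcp_pos: [0.4977, 0.3209, 0.0378]
tool_rot: [[0.131, 0.991, 0.016], [0.991, -0.131, 0.004], [0.006, 0.015, -1.0]]
wrist_force: [-1.1, 0.2, -0.2]
gripper_width: 0.999
time_s: 25.58
tcp_pos: [0.4978, 0.321, 0.0378]
tool_rot: [[0.131, 0.991, 0.016], [0.991, -0.131, 0.004], [0.006, 0.015, -1.0]]
wrist_force: [0.9, -0.6, -0.8]
gripper_width: 0.337
time_s: 26.08
tcp_pos: [0.4994, 0.3225, 0.1611]
tool_rot: [[0.131, 0.991, 0.022], [0.991, -0.131, 0.009], [0.012, 0.02, -1.0]]
wrist_force: [-0.6, -0.3, -1.0]
gripper_width: 0.343
```

```bash
python3 -m handwheel '[0.01,-0.05,0,0.03,0.02,-0.1,0,0.06,0.03,-0.15,0,0.1,0.04,-0.2,0,0.13,0.05,-0.25,0,0.16,0.055,-0.3,0,0.19,0.06,-0.35,0,0.22,0.065,-0.4,0,0.25,0.07,-0.45,0,0.28,0.075,-0.5,0,0.32,0.08,-0.55,0,0.335,0.083,-0.6,0,0.335]'; python3 -m handwheel '[0,-0.05,0,0,0,-0.07,0,0,0,-0.07,0,0,0,-0.07,0,0]'
```

```text
time_s: 27.58
tcp_pos: [0.5813, -0.2788, 0.159]
tool_rot: [[-0.203, 0.979, 0.014], [0.979, 0.202, 0.017], [0.014, 0.017, -1.0]]
wrist_force: [0.6, 0.8, -1.3]
gripper_width: 0.338
time_s: 28.08
tcp_pos: [0.582, -0.3452, 0.1587]
tool_rot: [[-0.207, 0.978, 0.014], [0.978, 0.206, 0.02], [0.017, 0.018, -1.0]]
wrist_force: [0.5, 1.0, -0.9]
gripper_width: 0.339
```

```bash
python3 -m handwheel '[0.001,-0.004,-0.04,0,0.001,-0.004,-0.08,0,0.001,-0.004,-0.105,0,0.001,-0.004,-0.117,0,0.001,-0.004,-0.12,0,0.001,-0.004,-0.12,0,0.001,-0.004,-0.12,0]'
python3 - <<'E'
from workcell import env
import cv2
b=env.snapshot("scene")["img"][100:250,90:270,::-1]
cv2.imwrite("pics/e4.png",cv2.convertScaleAbs(cv2.resize(b,None,fx=4,fy=4,interpolation=2),alpha=1.5))
E
```

```text
time_s: 28.95
tcp_pos: [0.5838, -0.3494, 0.04]
tool_rot: [[-0.207, 0.978, 0.016], [0.978, 0.206, 0.019], [0.015, 0.02, -1.0]]
wrist_force: [0.0, 0.2, -0.3]
gripper_width: 0.338
```

View pics/e4.png

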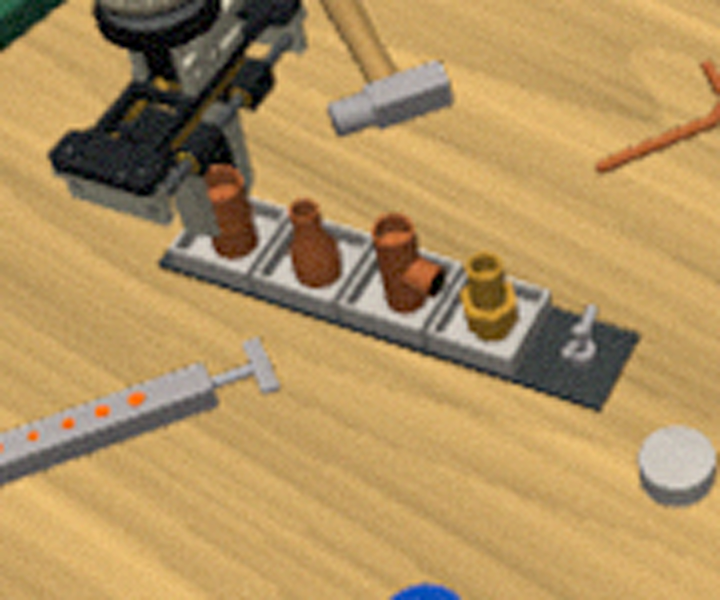

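The coupling is in the farthest cup (px 232,215) and the other three stand upright. I'll lower 2 mm, release, lift, and take a final look.

```bash
python3 -m handwheel '[0,0,-0.002,0,0,0,-0.002,0,0,0,-0.002,0]'; python3 -m handwheel '[0,0,0,0,0,0,0,0,0,0,0,0,0,0,0,0,0,0,0,0]' 100; python3 -m handwheel '[0,0,0.03,0,0,0,0.08,0,0,0,0.14,0,0,0.05,0.16,0,0,0.1,0.16,0,-0.05,0.15,0.16,0,-0.05,0.2,0.16,0,-0.05,0.25,0.16,0,-0.05,0.3,0.16,0,-0.05,0.35,0.16,0,-0.05,0.4,0.16,0,-0.05,0.4,0.16,0]'
python3 - <<'E'
from workcell import env
import cv2
for n,(x,y,w,h) in {"top":(262,150,130,60),"scene":(120,120,140,100)}.items():
    b=env.snapshot(n)["img"][y:y+h,x:x+w,::-1]
    cv2.imwrite(f"pics/f_{n}.png",cv2.convertScaleAbs(cv2.resize(b,None,fx=5,fy=5,interpolation=2),alpha=1.5))
E
```

```text
time_s: 29.38
tcp_pos: [0.5836, -0.3496, 0.0379]
tool_rot: [[-0.206, 0.978, 0.016], [0.978, 0.206, 0.019], [0.015, 0.019, -1.0]]
wrist_force: [0.3, -0.1, -0.1]
gripper_width: 0.34
time_s: 30.0
tcp_pos: [0.5837, -0.3496, 0.0379]
tool_rot: [[-0.206, 0.978, 0.016], [0.978, 0.206, 0.019], [0.015, 0.02, -1.0]]
wrist_force: [0.3, -0.7, 0.6]
gripper_width: 0.83
time_s: 31.5
tcp_pos: [0.5331, 0.0565, 0.1987]
tool_rot: [[-0.216, 0.976, 0.017], [0.976, 0.216, 0.023], [0.018, 0.021, -1.0]]
wrist_force: [-0.0, -0.8, -0.2]
gripper_width: 0.999
```

View pics/f_top.png

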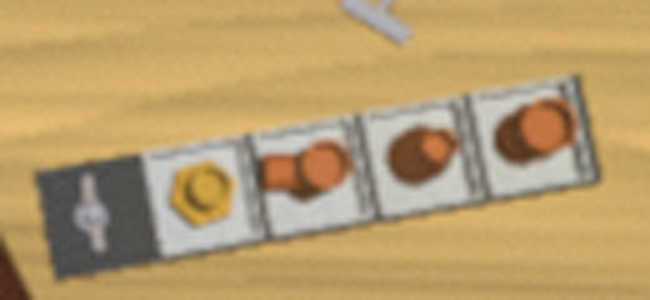

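View pics/f_scene.png

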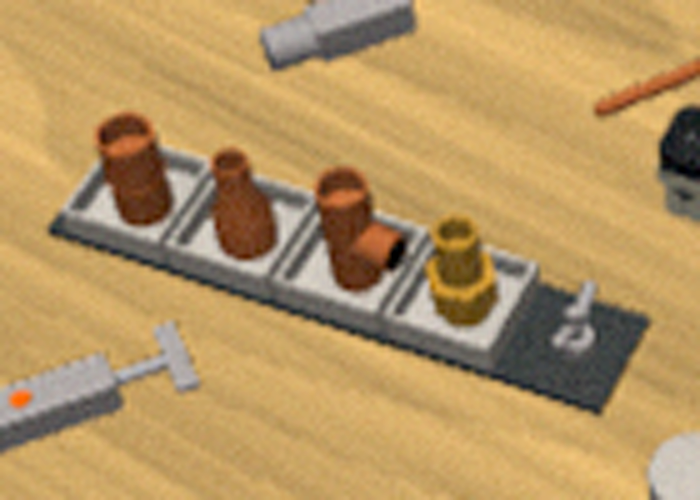

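Both views show all four fittings upright, clear of the walls, in the order union, tee, reducer, coupling from the screw. I'll do one numeric check and hand in.

Run:
```python
from h import *
q=np.array([.5628,-.2537,.2034]);c,s=np.cos(q[2]),np.sin(q[2]);R=np.array([[c,-s],[s,c]])
for n,a,b,z in(("coup",(546,125),(126,134),.067),("red",(437,148),(231,163),.071),("tee",(324,164),(343,186),.079),("uni",(207,187),(457,235),.071)):
    print(n,*[np.round(R.T@(ray(*k)-q[:2])*1e3,1) for k in(("top",cr(a,262,150,5),z,-.028),("scene",cr(b,120,120,5),z))])
print(env.get_obs()["time_s"]); env.job_done()
```

```text
coup [  1.3 -93.3] [  1.1 -93.8]
red [ -1.1 -28.8] [  1.4 -29.5]
tee [ 0.5 37.1] [-0.2 36.5]
uni [  0.  102.2] [  1.7 101.3]
31.6
the job is handed in; nothing more can be done
```

I moved all four fittings to the brazing rack in reverse order and handed the job in at about 31.6 s. From the wing screw outwards they now stand union, tee, reducer, coupling. On the prep rack the order from its screw was coupling, reducer, tee, union.

- **Position:** both cameras agree. Each fitting's top is about 3.5 to 5 mm from its cup centre along the rack (limit 17.5 mm) and under 2 mm across it (limit 18.5 mm). The shift along the rack is the same way for all four, so part of it may be camera or rack-fit error.
- **Upright and clear:** in the final pictures all four stand upright on the cup floors, clear of the walls. The gripper is open and well away from them. I judged tilt and height by eye rather than measuring them.
- **Forces:** wrist force readings at the end of each move stayed at about 2 N or less.

No check failed. The two cameras differed by 2 to 3.5 mm along the rack when I first located the fittings, so I gripped at the average.

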